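# Put two loose bolts away in their steel cups

## Robot

A 6-joint arm with a two-finger parallel gripper is mounted at the origin on a cart in front of the work surface, level with it; the furniture and walls round the work are solid. World frame = base frame: x ahead of the robot, y to its left, z up, the work surface at z = 0. Lengths are in mm, angles in degrees, forces in N, time in s.
With the tool pointing down it reaches from about 300 to 850 mm from the base axis. Payload 4.2 kg.
Tool frame: the origin (TCP) lies at the very end of the fingers, on their centre line; the grasp point (between the pads) lies 19 mm behind it (env.tcp_to_grasp is the distance from the TCP to the grasp point, in mm); z points along the fingers, y is the line along which they close (so a half turn about z gives the same grasp; the last joint's range is limited). The gripper opens to 91 mm and grips with 3 to 60 N. Pads are 32 mm wide; open, the fingers measure 118 mm over their backs; the gripper's body (76 mm by 178 mm) begins 60 mm behind the grasp point.
Start: joints at [76.146, 18.312, 89.639, -0, 72.044, -1.146], TCP at [126.493, 560.93, 213.976] pointing down, gripper open.
Joint ranges: [-177.97, 177.97], [-48.28, 115.42], [12.27, 149.76], [-77.06, 257.06], [2.81, 150.46], [-146.56, 146.56]. Speed limits (degrees/s): [147.25, 147.25, 180, 180, 180, 180].

## Interface

Orientations are given as [roll, pitch, yaw] about the fixed x, y, z axes, in that order (R = Rz(yaw) Ry(pitch) Rx(roll)).
In Python, from workcell import env gives the robot as it stands.
- The arm moves only by the tool move_arm, never from a script. Its argument "plan" is a list of rows, each a list of 3 entries, a list of its own where there are three numbers: the shift along the world's x, y, z in cm, then the turn about the world's z in degrees, then the closure, from 0 (fully open) to 1 (shut). In form: [[[x, y, z], turn, claw], ...]. A call has 1 to 5 rows; each row shifts and turns the commanded pose from where the row before left it; what a row does not reach is not made up. A row lasts 1/10 s, in which the tool goes at most 50 mm and 8.59 degrees, less where a joint would pass 70% of its speed; a pose out of reach is approached as far as the arm can. A call is refused whole if a number of a shift passes 5 or a number of a turn 8.59, either way. A call with a gripper value outside its range is refused whole. The fingers move at their own pace and stop on an object; "squeeze" is the grip in N (left out, the last holds). Time passes only in rows, so rows that do not move let the fingers close. It gives the time, the measured TCP pose, the force, the opening and the grip force at its end, in the units of the state.
- env.state(): the state, without advancing time (a new reading comes with each control period).
- env.grab_frame(name): name is "scene" or "top"; returns a dict with "frame" (400x640x3 uint8, red, green, blue), "z_map" (400x640 float32, mm along the optical axis (not along the pixel's ray), 0 where there is no reading), "fovy" (degrees; the focal length in pixels is half the picture's height over the tangent of half this angle, whatever the lens; pixels are square), "cx", "cy" (the principal point, pixels), "position" and "orientation" of the camera in the world. Camera axes: x right, y down, z forward; pixel columns grow to the right and rows downward; lengths in mm; the calibration is good to about 2 mm. A picture is of the moment at which its call begins.
- env.job_done(): hands the job in; it is judged then, once.
Trained networks look in a picture, given as the dict that the camera call returned (one of the last four; its "shot" number tells which), for a name from the list of things; names that differ only in an ending like _2 or _b are one class to them, and where a whole thing is asked for, a point or a joint stands for the part that bears it (a point fixed in the world has none). Each returns a list of dicts, best first, with "score" (0 to 1); they miss things now and then, are a little off and sometimes report something else, mostly with a low value. They report only what shows in the picture. A call takes as long as a camera call.
- env.search_frame(picture, label): "point" ([column, row] in pixels, amid what is visible of it).
- env.landmark_of(picture, label): "point" ([column, row] in pixels: a listed point, or the origin of a listed thing).
The state is a dict: "time_s": time; "qpos": joint angles; "qvel": joint speeds; "effort": joint torques, N m; "ee_pos": TCP position; "ee_rot": TCP orientation; "force": force on the tool from outside, world axes, zero at the start; "torque": the same for the moment, N m; "gripper_width": finger opening in mm; "gripper_force": force on a finger pad.
Only numpy, scipy, OpenCV 4.12 (cv2) and the standard library are available. Lean on these libraries where they do the work, as an engineer would, in place of code of your own. Each camera call takes 0.05 s, during which the arm holds its last target. There are 200 camera calls.

## Task

Two loose hexagon-head bolts stand on their heads on the bench. Put them away in the two round steel cups, one bolt in each cup, each standing upright on its head on the floor of the cup. Leave the loose nut where it lies.

Things in the scene. Friction and masses are not known exactly. Their poses are not given: they have to be found in the camera images.
- bolt_1: Bare grey steel hexagon-head bolt standing on its head, 62 mm tall: head 10 mm high, 24 mm across flats, 28 mm across corners; shank 16 mm in diameter, 10 to 62 mm above the origin. 0.10 to 0.17 kg. Origin at the centre of the head's underside, on the bench top (z = 0); z along the shank. Grip the shank from above.
- bolt_2: A second bolt, the same as bolt_1. Bolts, cups and nut stand 60 mm or more apart, axis to axis. An open cardboard carton, 250 mm high, stands to their left, its wall 55 mm or more from any of their axes and in the way of a gripper that comes from the left: go over it. Behind them shelves begin 390 mm above the bench, and to their right stands a press fixture, 210 mm high.
- cup_1: Round cup of bare steel, fixed to the bench, open at the top: 60 mm outside diameter, 24 mm high, bore 46 mm in diameter and 18 mm deep, so that its floor is 6 mm above the bench. Origin on its axis, at the bench top (z = 0); z up. Either bolt may go into either cup.
- cup_2: A second cup, the same as cup_1.
- nut: Hexagon nut of the same grey steel, lying flat on the bench, 24 x 28 mm and 13 mm high; origin at the centre of its underside. A bystander, not to be moved.

How it is judged (in metres and radians):
On the way:
1. a first bolt stands on its head in one of the cups, let go ((((horizontal distance between bolt_1 and cup_1 below 0.016 m and height (world z) of bolt_1 below 0.011 m and angle between bolt_1's own z axis and vertical below 0.175 rad) and contact force between the fingers and bolt_1 below 0.05 N) or ((horizontal distance between bolt_1 and cup_2 below 0.016 m and height (world z) of bolt_1 below 0.011 m and angle between bolt_1's own z axis and vertical below 0.175 rad) and contact force between the fingers and bolt_1 below 0.05 N) or ((horizontal distance between bolt_2 and cup_1 below 0.016 m and height (world z) of bolt_2 below 0.011 m and angle between bolt_2's own z axis and vertical below 0.175 rad) and contact force between the fingers and bolt_2 below 0.05 N) or ((horizontal distance between bolt_2 and cup_2 below 0.016 m and height (world z) of bolt_2 below 0.011 m and angle between bolt_2's own z axis and vertical below 0.175 rad) and contact force between the fingers and bolt_2 below 0.05 N))), for 0.2 s.
At the end, for the whole second after the job is handed in: Each cup holds one bolt (either one): the bolt's origin within 16 mm of the cup's axis and less than 11 mm above the bench (the cup's floor is at 6 mm), its shank within 10 degrees of upright, both bolts at rest, and the nut within 25 mm of where it started ((((horizontal distance between bolt_1 and cup_1 below 0.016 m and height (world z) of bolt_1 below 0.011 m and angle between bolt_1's own z axis and vertical below 0.175 rad) and (horizontal distance between bolt_2 and cup_2 below 0.016 m and height (world z) of bolt_2 below 0.011 m and angle between bolt_2's own z axis and vertical below 0.175 rad)) or ((horizontal distance between bolt_1 and cup_2 below 0.016 m and height (world z) of bolt_1 below 0.011 m and angle between bolt_1's own z axis and vertical below 0.175 rad) and (horizontal distance between bolt_2 and cup_1 below 0.016 m and height (world z) of bolt_2 below 0.011 m and angle between bolt_2's own z axis and vertical below 0.175 rad))) and linear speed of each of bolt_1, bolt_2 below 0.02 m/s and angular speed of each of bolt_1, bolt_2 below 0.2 rad/s and distance of nut from where it was at the start of the episode below 0.025 m); the robot touches nothing.
It fails at once if the nut is moved more than 25 mm from where it lay (distance of nut from where it was at the start of the episode above 0.025 m).
It also fails if it takes over 45 s, if anything falls off the work surface, if the arm or the gripper's body presses on something with over 40 N, if the wrist force passes 120 N, or if a joint passes its speed limit or range.

## Working session

There is one attempt and no reset: what is moved stays moved. The work goes in short steps, Python scripts to look and compute and a tool call to move; the robot and the scene stay as the last step left them, time stands still between calls to the robot, and variables do not carry over. Pictures are saved under pics/ and viewed, at most 10 in all, crops included, and the job is handed in when it is done.

Besides the shell and the picture viewer there is one more tool, called after "Emit:" as a command line: name --argument value ..., lists and objects as JSON in quotes. move_arm: Moves the arm, as the interface text tells. Its arguments: {"type":"object","properties":{"plan":{"type":"array","items":{"type":"array"}},"squeeze":{"type":"number"}},"required":["plan"]}

```bash
mkdir -p pics; cat > h.py <<'E'
import numpy as np, cv2
from scipy.spatial.transform import Rotation as R
from workcell import env
def Rm(o):
    o=np.array(o,float)
    return o if o.shape==(3,3) else R.from_euler('xyz',o,degrees=True).as_matrix()
def f_(p): return 200/np.tan(np.radians(p['fovy']/2))
def ray(p,uv):
    f=f_(p); return Rm(p['orientation'])@np.array([(uv[0]-p['cx'])/f,(uv[1]-p['cy'])/f,1])
def atz(p,uv,z=0):
    d=ray(p,uv); c=np.array(p['position']); return c+d*(z-c[2])/d[2]
def cloud(p):
    v,u=np.mgrid[:400,:640]; f=f_(p); z=p['z_map']
    P=np.stack([(u-p['cx'])/f*z,(v-p['cy'])/f*z,z],-1)@Rm(p['orientation']).T+np.array(p['position'])
    P[z==0]=np.nan; return P
E
python3 - <<'E'
from h import *
for n in ['top','scene']:
    p=env.grab_frame(n); cv2.imwrite(f'pics/{n}0.png',p['frame'][...,::-1])
    print(n,p['position'],p['orientation'],p['fovy'],p['cx'],p['cy'])
    for l in ['bolt_1','cup_1','nut']:
        for d in env.landmark_of(p,l):
            print(l,round(d['score'],2),np.round(d['point'],1),np.round(atz(p,d['point'],0),1))
E
```

```text
top [352.00012004   3.55214244 864.91609164] [-170.79118993    0.55114657  -88.47921975] 42.836525445081556 316.91714209562184 203.52446050499526
bolt_1 0.76 [357.3 200.5] [499.  -53.7   0. ]
bolt_1 0.45 [335.  233.6] [440.9 -16.5   0. ]
cup_1 0.84 [332.9 157. ] [574.8 -10.1   0. ]
cup_1 0.69 [310.  199.6] [498.5  27.7   0. ]
nut 0.58 [285.9 239.5] [428.7  66.7   0. ]
nut 0.51 [310.3 199.2] [499.2  27.2   0. ]
scene [-61.06295953 396.0720087  557.08732227] [-126.66709642    0.21908328 -125.4943209 ] 44.74982532874921 313.46069713161216 202.13937683835607
bolt_1 0.7 [344.4 239. ] [430.4 -18.    0. ]
bolt_1 0.5 [332.  210.2] [508.4 -50.2   0. ]
cup_1 0.79 [297.  230.1] [498.6  35.6   0. ]
cup_1 0.55 [293.4 199.2] [579.9 -10.7   0. ]
nut 0.55 [305.5 256.5] [433.5  62.3   0. ]
```

View pics/top0.png

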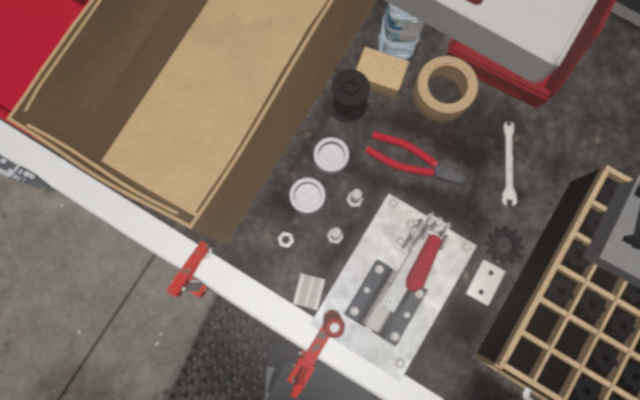

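View pics/scene0.png

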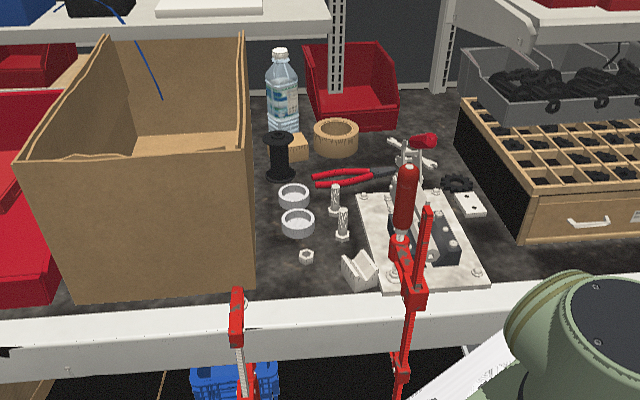

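```bash
python3 - <<'E'
from h import *
print(env.state())
for n in ['top','scene']:
    p=env.grab_frame(n); P=cloud(p)
    np.save(n+'P.npy',P)
    print(n)
    for nm,xy in dict(b1=(499,-53),b2=(437,-17),c1=(577,-10),c2=(498,30),nut=(430,65)).items():
        near=np.hypot(P[...,0]-xy[0],P[...,1]-xy[1])<36
        for lo,hi in [(-5,5),(9,16),(18,30),(35,58),(58,75)]:
            m=near&(P[...,2]>lo)&(P[...,2]<hi)
            if m.sum()>3:
                Q=P[m]; print(nm,lo,hi,m.sum(),Q.mean(0).round(1),Q.min(0).round(),Q.max(0).round())
    # obstacles
    for zlo in (30,100,180,240,300,380):
        m=(P[...,2]>zlo)&(P[...,0]>330)&(P[...,0]<750)&(abs(P[...,1])<350)
        if m.sum(): 
            h=np.histogram2d(P[m][:,0],P[m][:,1],bins=[np.arange(330,751,60),np.arange(-350,351,50)])[0].astype(int); print(zlo);print(h)
E
```

```text
{'time_s': 0.4, 'qpos': array([ 7.61475144e+01,  1.83183707e+01,  8.96476322e+01, -2.56235549e-03,
        7.20469307e+01, -1.14642044e+00]), 'qvel': array([ 0.02731821, -0.06924737, -0.14796271, -0.0454887 ,  0.03512032,
       -0.10592086]), 'effort': array([-9.22403888e-05, -4.11887813e+01, -2.31914270e+01,  7.27074849e-02,
        3.96815920e-02, -3.89016316e-05]), 'ee_pos': array([126.4732201 , 560.85060227, 213.8524156 ]), 'ee_rot': array([-1.79987020e+02,  2.17815872e-03,  1.67294725e+02]), 'force': array([ 0.07552843, -0.05840936, -0.54958173]), 'torque': array([ 0.05326331, -0.01981534, -0.0350694 ]), 'gripper_force': 0.0, 'gripper_width': 91.1852660000367}
top
b1 -5 5 1151 [ 4.98e+02 -5.39e+01  3.00e-01] [463. -88.  -4.] [535. -17.   5.]
b1 9 16 65 [495.4 -46.1  11.1] [488. -59.   9.] [510. -35.  16.]
b1 18 30 12 [494.4 -44.2  24.6] [492. -51.  18.] [500. -40.  29.]
b1 35 58 21 [494.2 -45.4  47.3] [492. -53.  38.] [500. -40.  57.]
b1 58 75 79 [499.7 -47.1  62.5] [492. -54.  59.] [507. -39.  65.]
b2 -5 5 1214 [ 4.364e+02 -1.750e+01  4.000e-01] [401. -53.  -4.] [473.  18.   5
[... 6364 characters left out ...]
0    0    0    0    0    0    0  123  121    0    0    0  572]
 [   0    0    0    0    0    0    0    9  203    0    0    0    0   25]
 [   0    0    0    0    0    0    0  171   18    0    0    0    0 1048]
 [   0    0   30    0    0    0   63   83    0    0    0    0  394  481]]
240
[[  0   0   0   0   0   0   0   0   0   0   0   0   0   0]
 [  0   0   0   0   0   0   0   0   0  15 401 298   0   0]
 [  0   0   0   0   0   0   0   0   0 132  16 173 495 402]
 [  0   0   0   0   0   0   0   0  56  67   0   0   0 233]
 [  0   0   0   0   0   0   0   2 110   0   0   0   0   4]
 [  0   0   0   0   0   0   0  83  10   0   0   0   0 306]
 [  0   0  26   0   0   0  27  37   0   0   0   0  90 157]]
```

The pictures agree with the detections. Bolts are at top-view (357,198) and (335,235), cups at (331,155) and (307,195), and the nut at (286,240). The carton wall runs parallel to the cup row and the press fixture is to the right. Next I'll measure clearances in the row-aligned frame.

```bash
python3 - <<'E'
from h import *
a=np.radians(-28); s=np.array([np.cos(a),np.sin(a)]); n=np.array([-np.sin(a),np.cos(a)])
T=dict(b1=(499,-47.5),b2=(436,-16),c1=(573,-5.5),c2=(501,33),nut=(427,66))
for k,v in T.items(): print(k,np.round([np.dot(v,s),np.dot(v,n)]))
for nm in ['top','scene']:
    P=np.load(nm+'P.npy').reshape(-1,3); P=P[np.isfinite(P[:,0])]
    S=P[:,:2]@s; N=P[:,:2]@n
    for lo,hi in [(75,150),(150,200),(200,262),(262,380),(380,700)]:
        m=(P[:,2]>lo)&(P[:,2]<hi)
        for s0 in range(300,720,60):
            k=m&(S>=s0)&(S<s0+60)
            l=N[k&(N>240)];r=N[k&(N<240)]
            print(nm,lo,s0,'left min',np.round(np.percentile(l,1)) if len(l)>5 else None,'right max',np.round(np.percentile(r,99)) if len(r)>5 else None)
    # carton extents
    m=(P[:,2]>235)&(P[:,2]<270)&(P[:,1]>0)&(P[:,0]>0)&(P[:,0]<900)
    Q=np.c_[S[m],N[m]]; print('carton top rim S,N pct',np.percentile(Q,[1,99],axis=0).round(), P[m,2].max())
E
```

```text
b1 [463. 192.]
b2 [392. 191.]
c1 [509. 264.]
c2 [427. 264.]
nut [346. 259.]
top 75 300 left min 339.0 right max 80.0
top 75 360 left min 337.0 right max 77.0
top 75 420 left min 335.0 right max 84.0
top 75 480 left min 334.0 right max 63.0
top 75 540 left min 258.0 right max -109.0
top 75 600 left min 255.0 right max -111.0
top 75 660 left min 249.0 right max -113.0
top 150 300 left min 338.0 right max None
top 150 360 left min 336.0 right max 79.0
top 150 420 left min 335.0 right max 81.0
top 150 480 left min 334.0 right max -138.0
top 150 540 left min 334.0 right max -138.0
top 150 600 left min 334.0 right max -138.0
top 150 660 left min 250.0 right max None
top 200 300 left min 338.0 right max None
top 200 360 left min 336.0 right max 77.0
top 200 420 left min 336.0 right max None
top 200 480 left min 335.0 right max None
top 200 540 left min 335.0 right max None
top 200 600 left min 335.0 right max None
top 200 660 left min 334.0 right max None
top 262 300 left min None right max None
top 262 360 left min None right max None
top 262 420 left min None right max None
top 262 480 le
[... 1422 characters left out ...]
n 333.0 right max -173.0
scene 262 300 left min None right max None
scene 262 360 left min None right max None
scene 262 420 left min None right max None
scene 262 480 left min None right max None
scene 262 540 left min None right max -171.0
scene 262 600 left min None right max -171.0
scene 262 660 left min None right max -173.0
scene 380 300 left min None right max None
scene 380 360 left min None right max None
scene 380 420 left min None right max None
scene 380 480 left min None right max None
scene 380 540 left min None right max None
scene 380 600 left min None right max None
scene 380 660 left min None right max None
carton top rim S,N pct [[286. 336.]
 [778. 616.]] 265.4082449582179
```

```bash
python3 - <<'E'
from h import *
a=np.radians(-28); s=np.array([np.cos(a),np.sin(a)]); n=np.array([-np.sin(a),np.cos(a)])
for nm in ['top','scene']:
    P=np.load(nm+'P.npy').reshape(-1,3); P=P[np.isfinite(P[:,0])]
    S=P[:,:2]@s; N=P[:,:2]@n
    def rep(t,m):
        if m.sum()>3: print(nm,t,m.sum(),'S',np.percentile(S[m],[1,99]).round(),'N',np.percentile(N[m],[1,99]).round(),'z',np.percentile(P[m,2],[1,99]).round())
    rep('near c1',(S>540)&(S<610)&(N>200)&(N<325)&(P[:,2]>25)&(P[:,2]<380))
    rep('bottle/block',(S>610)&(S<700)&(N>200)&(N<325)&(P[:,2]>25)&(P[:,2]<380))
    rep('shelf',(P[:,2]>370)&(N<330)&(S>400)&(N>-200))
    rep('fix',(P[:,2]>90)&(N<150)&(N>-30)&(S>250)&(S<520)&(P[:,2]<300))
E
```

```text
top near c1 762 S [576. 610.] N [255. 313.] z [29. 99.]
top bottle/block 1739 S [611. 699.] N [220. 309.] z [27. 97.]
top shelf 9392 S [581. 648.] N [ 79. 235.] z [391. 436.]
top fix 2073 S [257. 484.] N [ 49. 144.] z [ 91. 219.]
scene near c1 696 S [575. 609.] N [255. 310.] z [26. 96.]
scene bottle/block 375 S [611. 697.] N [217. 308.] z [26. 96.]
scene fix 2457 S [256. 481.] N [ 48. 143.] z [ 91. 217.]
```

Emit:
move_arm --plan '[[[0,0,4.5],0,0],[[0,0,4.5],-4,0],[[2.4,-4,0],-7,0.2],[[2.4,-4,0],-7,0.45],[[2.4,-4,0],-7,0.45]]' --squeeze 30

```text
time_s: 1.0
ee_pos: [199.0, 439.7, 304.3]
ee_rot: [179.9, 0.0, 142.1]
force: [1.3, 0.4, 0.2]
gripper_width: 70.3
gripper_force: 0.0
```

Emit:
move_arm --plan '[[[2.4,-4,0],-7,0.45],[[2.4,-4,0],-7,0.45],[[2.4,-4,0],-7,0.45],[[2.4,-4,0],-7,0.45],[[2.4,-4,0],-7,0.45]]'

```text
time_s: 1.5
ee_pos: [319.0, 239.2, 304.3]
ee_rot: [179.9, -0.0, 107.0]
force: [0.4, 0.5, -0.1]
gripper_width: 50.3
gripper_force: 0.0
```

Emit:
move_arm --plan '[[[2.6,-4.1,0],-7,0.45],[[2.6,-4.1,0],-7,0.45],[[2.6,-4.1,0],-7,0.45],[[2.6,-4.1,0],-7,0.45],[[2.6,-4.1,0],-7,0.45]]'

```text
time_s: 2.0
ee_pos: [449.2, 34.0, 304.3]
ee_rot: [179.9, -0.0, 72.0]
force: [0.7, 0.5, -0.4]
gripper_width: 50.1
gripper_force: 0.0
```

Emit:
move_arm --plan '[[[2.5,-4.1,0],-5,0.45],[[2.5,-4.1,0],-5,0.45],[[0,0,-4.5],0,0.45],[[0,0,-4.5],0,0.45],[[0,0,0],0,0.45]]'

```text
time_s: 2.5
ee_pos: [494.0, -46.1, 208.4]
ee_rot: [-179.3, 0.3, 62.2]
force: [0.2, -0.1, 0.2]
gripper_width: 50.3
gripper_force: 0.0
```

Emit:
move_arm --plan '[[[0,0,-4.5],0,0.45],[[0,0,-4.5],0,0.45],[[0,0,0],0,0.45],[[0,0,0],0,0.45]]'

```text
time_s: 2.9
ee_pos: [499.9, -46.0, 126.1]
ee_rot: [179.9, -0.0, 62.3]
force: [0.3, -0.3, -0.1]
gripper_width: 50.3
gripper_force: 0.0
```

```bash
python3 - <<'E'
from h import *
st=env.state(); print(st['ee_pos'],st['ee_rot'],st['force'])
p=env.grab_frame('scene'); cv2.imwrite('pics/s1.png',cv2.resize(p['frame'][80:300,220:480,::-1],None,fx=3,fy=2.7))
E
```

```text
[499.94300826 -45.96167554 126.07191804] [ 1.79869495e+02 -4.86344578e-02  6.23222982e+01] [ 0.26496555 -0.3486282  -0.06922807]
```

View pics/s1.png

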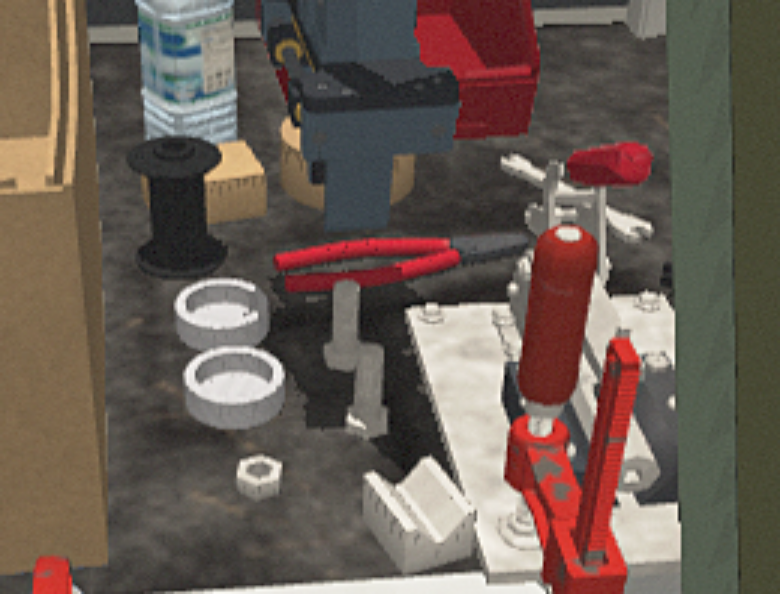

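The gripper hangs above bolt_1, which is at (346,320) in the crop, with its fingers along the row and nothing in the way. I'll descend now.

Emit:
move_arm --plan '[[[-0.1,-0.1,-3.5],0,0.45],[[0,0,-3.5],0,0.45],[[0,0,-2.7],0,0.45],[[0,0,0],0,0.45],[[0,0,0],0,0.45]]'

```text
time_s: 3.45
ee_pos: [499.8, -47.2, 29.3]
ee_rot: [179.8, -0.1, 62.3]
force: [0.1, -0.3, 0.1]
gripper_width: 50.2
gripper_force: 0.0
```

Emit:
move_arm --plan '[[[0,0,0],0,0.75],[[0,0,0],0,0.95],[[0,0,0],0,0.95],[[0,0,0],0,0.95],[[0,0,0],0,0.95]]' --squeeze 30

```text
time_s: 3.95
ee_pos: [497.9, -47.1, 27.5]
ee_rot: [179.9, -0.0, 62.3]
force: [0.7, -0.4, 3.6]
gripper_width: 14.9
gripper_force: 30.0
```

Emit:
move_arm --plan '[[[0,0,2],0,0.95],[[0,0,3],0,0.95],[[0,0,3],0,0.95],[[0,0,0],0,0.95],[[0,0,0],0,0.95]]'

```text
time_s: 4.45
ee_pos: [497.2, -47.0, 106.9]
ee_rot: [180.0, 0.0, 62.3]
force: [0.4, -0.1, -1.3]
gripper_width: 15.1
gripper_force: 30.0
```

```bash
python3 - <<'E'
from h import *
st=env.state(); print(st['ee_pos'],st['force'],st['gripper_width'],st['gripper_force'])
p=env.grab_frame('scene'); cv2.imwrite('pics/s2.png',cv2.resize(p['frame'][80:300,220:480,::-1],None,fx=3,fy=2.7))
P=cloud(p)
b=(slice(170,300),slice(260,420))
m=(np.hypot(P[...,0]-499,P[...,1]+47)<25)&(P[...,2]>70)&(P[...,2]<107)
for lo,hi in [(75,90),(92,107)]:
    Q=P[m&(P[...,2]>lo)&(P[...,2]<hi)]; print(lo,len(Q),Q.mean(0).round(1),Q.min(0).round(1),Q.max(0).round(1))
E
```

```text
[497.23927258 -47.04124705 106.90742882] [ 0.40086893 -0.09900185 -1.25779242] 15.06582460742579 29.999829344451427
75 108 [491.1 -43.3  85.6] [483.2 -59.2  78.8] [507.9 -33.8  90. ]
92 51 [490.8 -43.3  99.4] [478.2 -54.8  92.2] [511.3 -27.8 107. ]
```

View pics/s2.png

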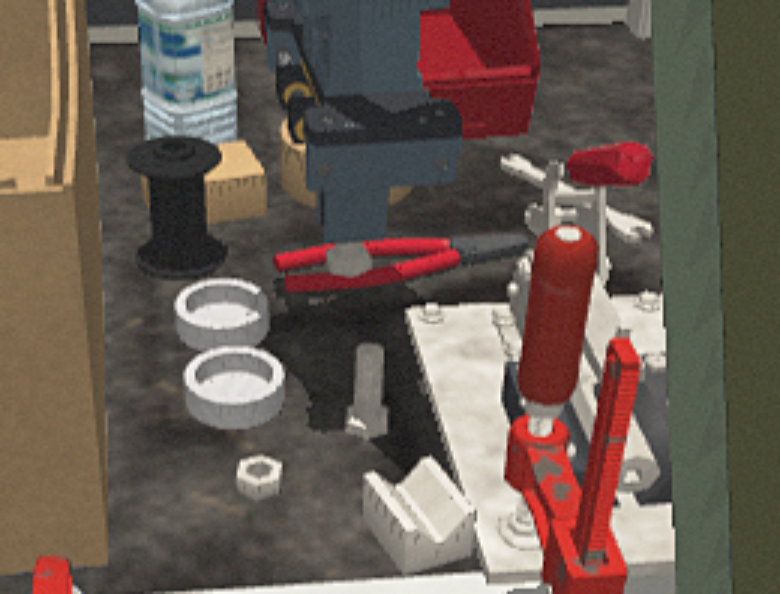

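bolt_1 is held upright, its head at (348,258) in the crop, bottom about 28 mm below the TCP. I'll carry it to cup_1.

Emit:
move_arm --plan '[[[2.5,1.4,0],0,0.95],[[2.6,1.3,0],0,0.95],[[2.5,1.4,0],0,0.95],[[0,0,0],0,0.95],[[0,0,0],0,0.95]]'

```text
time_s: 5.0
ee_pos: [572.2, -5.8, 104.9]
ee_rot: [-179.8, 0.1, 62.3]
force: [-0.6, -0.8, -1.5]
gripper_width: 15.2
gripper_force: 30.0
```

```bash
python3 - <<'E'
from h import *
st=env.state(); e=st['ee_pos']; print(e,st['gripper_width'])
for nm in ('scene','top'):
    p=env.grab_frame(nm); P=cloud(p); 
    if nm=='scene': cv2.imwrite('pics/s3.png',cv2.resize(p['frame'][80:300,220:480,::-1],None,fx=3,fy=2.7))
    r=np.hypot(P[...,0]-573,P[...,1]+6)
    for lo,hi in [(70,90)]:
        Q=P[(r<25)&(P[...,2]>lo)&(P[...,2]<hi)]; 
        if len(Q): print(nm,lo,len(Q),Q.mean(0).round(1),Q.min(0).round(1),Q.max(0).round(1))
E
```

```text
[572.21406629  -5.82650067 104.85576002] 15.200198244031272
scene 70 108 [566.1  -2.8  83.8] [557.8 -19.   76.2] [583.8   6.5  90. ]
```

View pics/s3.png

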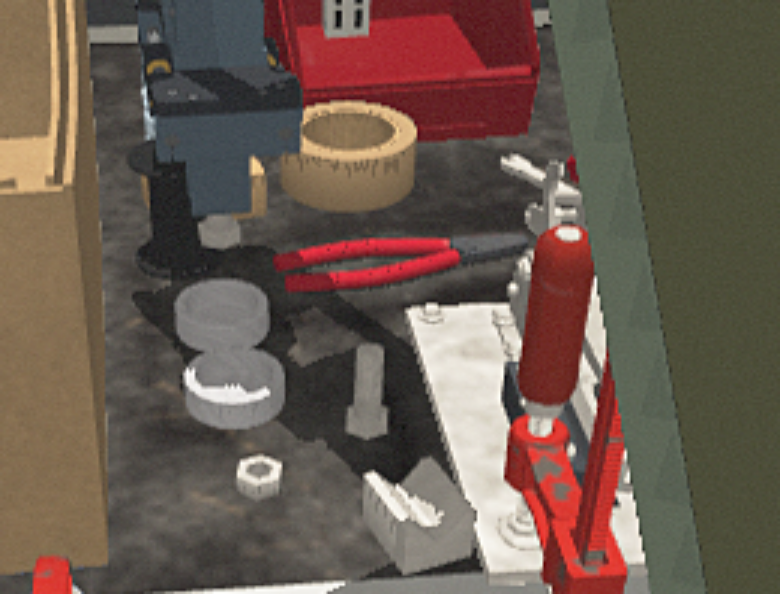

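The head at (218,232) is over cup_1 at (222,315), within about 2 mm by the depth data. I'll lower it.

Emit:
move_arm --plan '[[[0.1,0,-2.5],0,0.95],[[0,0,-2.5],0,0.95],[[0,0,-1],0,0.95],[[0,0,-0.4],0,0.95],[[0,0,0],0,0.95]]'

```text
time_s: 5.6
ee_pos: [574.3, -6.3, 43.0]
ee_rot: [-180.0, 0.0, 62.3]
force: [-0.5, 0.0, -0.9]
gripper_width: 15.5
gripper_force: 30.0
```

Emit:
move_arm --plan '[[[0,0,-0.2],0,0.95],[[0,0,-0.1],0,0.95],[[0,0,0],0,0.95]]'

```text
time_s: 5.9
ee_pos: [574.8, -6.1, 40.5]
ee_rot: [179.9, -0.0, 62.3]
force: [-0.7, -0.5, -1.0]
gripper_width: 15.4
gripper_force: 30.0
```

Emit:
move_arm --plan '[[[-0.1,0,-0.2],0,0.95],[[0,0,-0.2],0,0.95],[[0,0,-0.1],0,0.95],[[0,0,0],0,0.95]]'

```text
time_s: 6.3
ee_pos: [573.3, -6.1, 34.7]
ee_rot: [-180.0, 0.0, 62.3]
force: [0.4, 0.3, -1.8]
gripper_width: 15.2
gripper_force: 30.0
```

Emit:
move_arm --plan '[[[0,0,-0.1],0,0.95],[[0,0,-0.1],0,0.95],[[0,0,0],0,0.95]]'

```text
time_s: 6.6
ee_pos: [573.7, -6.1, 33.5]
ee_rot: [180.0, -0.0, 62.3]
force: [-1.6, 0.3, 2.7]
gripper_width: 15.6
gripper_force: 30.0
```

Contact with the cup floor. I'll open and back off.

Emit:
move_arm --plan '[[[0,0,0],0,0.8],[[0,0,0],0,0.6],[[0,0,0],0,0.45],[[0,0,0],0,0.45],[[0,0,0],0,0.45]]'

```text
time_s: 7.1
ee_pos: [573.5, -6.1, 32.9]
ee_rot: [180.0, 0.0, 62.3]
force: [0.1, -0.2, -0.2]
gripper_width: 47.2
gripper_force: 0.0
```

Emit:
move_arm --plan '[[[0,0,2],0,0.45],[[0,0,4],0,0.45],[[0,0,4.5],0,0.45],[[0,0,0],0,0.45]]'

```text
time_s: 7.5
ee_pos: [577.7, -6.1, 144.3]
ee_rot: [179.3, -0.3, 62.3]
force: [0.3, -0.0, -0.5]
gripper_width: 49.9
gripper_force: 0.0
```

Emit:
move_arm --plan '[[[-4.5,-0.4,0],0,0.45],[[-4.6,-0.3,0],0,0.45],[[-4.6,-0.3,0],0,0.45],[[0,0,0],0,0.45],[[0,0,0],0,0.45]]'

```text
time_s: 8.0
ee_pos: [436.0, -16.1, 138.0]
ee_rot: [180.0, -0.0, 62.3]
force: [0.4, -0.8, 0.6]
gripper_width: 49.9
gripper_force: 0.0
```

```bash
cat > chk.py <<'E'
from h import *
import sys
st=env.state(); print(st['ee_pos'],st['time_s'])
p=env.grab_frame('scene'); P=cloud(p)
cv2.imwrite(f'pics/{sys.argv[1]}.png',cv2.resize(p['frame'][80:300,220:480,::-1],None,fx=3,fy=2.7))
for nm,xy in dict(c1=(573,-6),c2=(500,32.5),b2=(436,-16),nut=(426.5,66)).items():
    r=np.hypot(P[...,0]-xy[0],P[...,1]-xy[1])
    for lo,hi in [(9,16),(28,50),(50,75)]:
        Q=P[(r<33)&(P[...,2]>lo)&(P[...,2]<hi)]
        if len(Q)>3: print(nm,lo,len(Q),Q.mean(0).round(1),Q.min(0).round(1),Q.max(0).round(1))
E
python3 chk.py s4
```

```text
[435.98702355 -16.11057353 138.02781848] 8.0
c1 9 170 [566.4  -2.2  13. ] [542.2 -31.1   9. ] [598.7  23.4  16. ]
c1 28 87 [569.   -4.   39.1] [563.2 -12.5  28. ] [578.    2.2  49.9]
c1 50 92 [570.   -4.9  60.8] [563.8 -15.   50.2] [579.7   1.7  68.5]
c2 9 181 [496.9  34.9  12.6] [471.    7.4   9. ] [526.3  61.2  16. ]
b2 9 48 [432.  -13.8  11.1] [422.6 -29.    9.1] [447.6  -3.9  15.6]
b2 28 94 [432.3 -13.8  39.3] [428.1 -22.5  28.2] [442.9  -8.9  50. ]
b2 50 81 [433.8 -14.9  58.2] [427.5 -23.4  50. ] [441.7  -8.3  62.6]
nut 9 112 [426.4  65.9  11.7] [413.2  52.8   9. ] [438.7  78.6  14.4]
```

View pics/s4.png

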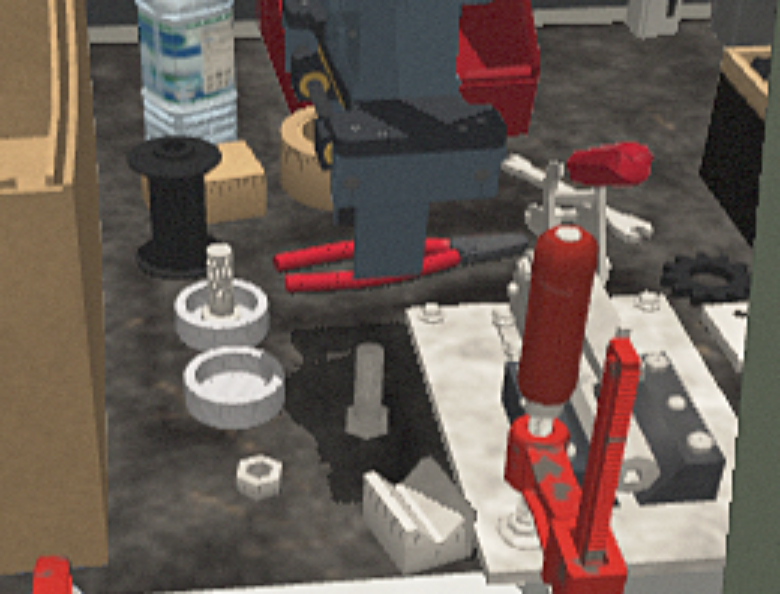

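bolt_1 stands upright and centred in cup_1, its shank top at (219,250) in the crop and 68 mm high. The gripper is above bolt_2 at (368,390).

Emit:
move_arm --plan '[[[0,0,-4],0,0.45],[[0,0,-4],0,0.45],[[0,0,-2.9],0,0.45],[[0,0,0],0,0.45],[[0,0,0],0,0.45]]'

```text
time_s: 8.55
ee_pos: [438.0, -16.1, 29.0]
ee_rot: [180.0, -0.0, 62.3]
force: [0.3, 0.3, 0.3]
gripper_width: 50.4
gripper_force: 0.0
```

Emit:
move_arm --plan '[[[0,0,0],0,0.75],[[0,0,0],0,0.95],[[0,0,0],0,0.95],[[0,0,0],0,0.95],[[0,0,0],0,0.95]]'

```text
time_s: 9.05
ee_pos: [436.8, -16.1, 29.5]
ee_rot: [179.9, -0.0, 62.3]
force: [-1.0, 0.3, 3.3]
gripper_width: 15.3
gripper_force: 30.0
```

Emit:
move_arm --plan '[[[0,0,2],0,0.95],[[0,0,3],0,0.95],[[0,0,3],0,0.95],[[0,0,0],0,0.95],[[0,0,0],0,0.95]]'

```text
time_s: 9.55
ee_pos: [436.4, -16.1, 109.1]
ee_rot: [180.0, -0.0, 62.3]
force: [-0.8, -0.5, -1.6]
gripper_width: 15.0
gripper_force: 30.0
```

Emit:
move_arm --plan '[[[2.2,1.6,0],0,0.95],[[2.2,1.7,0],0,0.95],[[2.1,1.6,0],0,0.95],[[0,0,0],0,0.95],[[0,0,0],0,0.95]]'

```text
time_s: 10.05
ee_pos: [500.1, 33.0, 107.1]
ee_rot: [-179.8, 0.1, 62.3]
force: [-1.1, 0.3, -0.4]
gripper_width: 15.2
gripper_force: 30.0
```

```bash
python3 - <<'E'
from h import *
st=env.state(); e=st['ee_pos']; print(e,st['gripper_width'])
p=env.grab_frame('scene'); P=cloud(p); 
cv2.imwrite('pics/s5.png',cv2.resize(p['frame'][80:300,220:480,::-1],None,fx=3,fy=2.7))
r=np.hypot(P[...,0]-500,P[...,1]-33)
Q=P[(r<25)&(P[...,2]>70)&(P[...,2]<92)]; print(len(Q),Q.mean(0).round(1),Q.min(0).round(1),Q.max(0).round(1))
E
```

```text
[500.06109748  32.99035554 107.14563229] 15.21675444738704
134 [494.1  35.9  84.6] [485.5  20.3  76.5] [511.7  45.8  91.8]
```

View pics/s5.png

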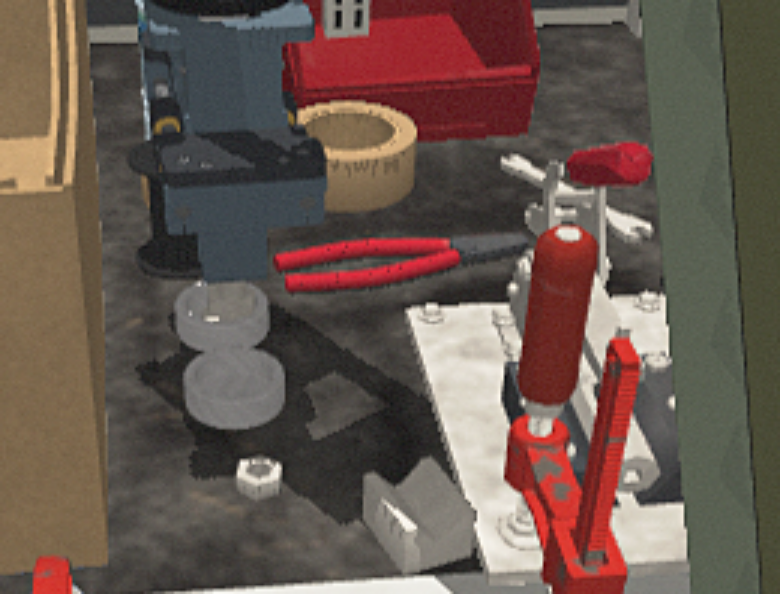

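bolt_2 is held above cup_2 at (235,390), and bolt_1 is undisturbed. I'll lower it.

Emit:
move_arm --plan '[[[0.1,0,-2.5],0,0.95],[[0,0,-2.5],0,0.95],[[0,0,-1.2],0,0.95],[[0,0,-0.4],0,0.95],[[0,0,0],0,0.95]]'

```text
time_s: 10.6
ee_pos: [502.1, 32.6, 42.8]
ee_rot: [-180.0, 0.0, 62.3]
force: [-0.1, -0.0, -0.9]
gripper_width: 15.4
gripper_force: 30.0
```

Emit:
move_arm --plan '[[[0,0,-0.2],0,0.95],[[0,0,-0.1],0,0.95],[[0,0,0],0,0.95]]'

```text
time_s: 10.9
ee_pos: [502.8, 33.0, 40.5]
ee_rot: [179.9, -0.0, 62.3]
force: [-0.2, -0.5, -1.1]
gripper_width: 15.7
gripper_force: 30.0
```

Emit:
move_arm --plan '[[[-0.1,0,-0.2],0,0.95],[[0,0,-0.2],0,0.95],[[0,0,-0.1],0,0.95],[[0,0,0],0,0.95]]'

```text
time_s: 11.3
ee_pos: [501.4, 33.0, 35.5]
ee_rot: [-180.0, 0.0, 62.3]
force: [-1.9, 1.3, 4.6]
gripper_width: 15.4
gripper_force: 30.0
```

Emit:
move_arm --plan '[[[0,0,-0.1],0,0.95],[[0,0,0],0,0.95]]'

```text
time_s: 11.5
ee_pos: [501.6, 33.0, 35.4]
ee_rot: [180.0, -0.0, 62.3]
force: [-3.0, 0.6, 12.4]
gripper_width: 15.3
gripper_force: 30.0
```

Emit:
move_arm --plan '[[[0,0,0.1],0,0.95],[[0,0,0],0,0.8],[[0,0,0],0,0.6],[[0,0,0],0,0.5],[[0,0,0],0,0.5]]'

```text
time_s: 12.0
ee_pos: [501.5, 32.9, 34.8]
ee_rot: [-180.0, 0.0, 62.3]
force: [0.3, 1.0, -1.0]
gripper_width: 39.4
gripper_force: 0.0
```

Emit:
move_arm --plan '[[[0,0,2],0,0.5],[[0,0,4],0,0.5],[[0,0,4.5],0,0.5],[[-4,-2,0],0,0.5],[[-4,-2,0],0,0.5]]'

```text
time_s: 12.5
ee_pos: [422.2, -7.4, 141.2]
ee_rot: [179.8, -0.1, 62.4]
force: [-0.2, -0.6, 0.1]
gripper_width: 45.6
gripper_force: 0.0
```

Emit:
move_arm --plan '[[[0,0,0],0,0.5],[[0,0,0],0,0.5],[[0,0,0],0,0.5]]'

```text
time_s: 12.8
ee_pos: [422.7, -6.9, 140.2]
ee_rot: [179.9, -0.0, 62.3]
force: [1.1, -0.4, -0.3]
gripper_width: 45.6
gripper_force: 0.0
```

```bash
python3 chk.py s6
```

```text
[422.65422779  -6.94202052 140.20446577] 12.8
c1 9 127 [568.4  -2.5  12.9] [542.6 -30.9   9.1] [598.3  23.3  16. ]
c1 28 85 [568.9  -4.1  39.2] [563.2 -13.3  28.6] [579.3   1.6  50. ]
c1 50 93 [570.3  -4.8  60.5] [564.1 -14.7  50. ] [581.2   1.4  68.9]
c2 9 198 [494.3  37.   13.1] [471.8   7.9   9. ] [526.3  62.4  16. ]
c2 28 97 [496.7  35.4  39. ] [491.9  26.2  28. ] [505.   39.9  49.7]
c2 50 104 [498.4  34.   61.5] [493.   25.3  50.8] [507.6  40.8  68.4]
nut 9 119 [425.8  66.4  11.6] [413.5  52.8   9. ] [438.8  78.9  13.9]
```

View pics/s6.png

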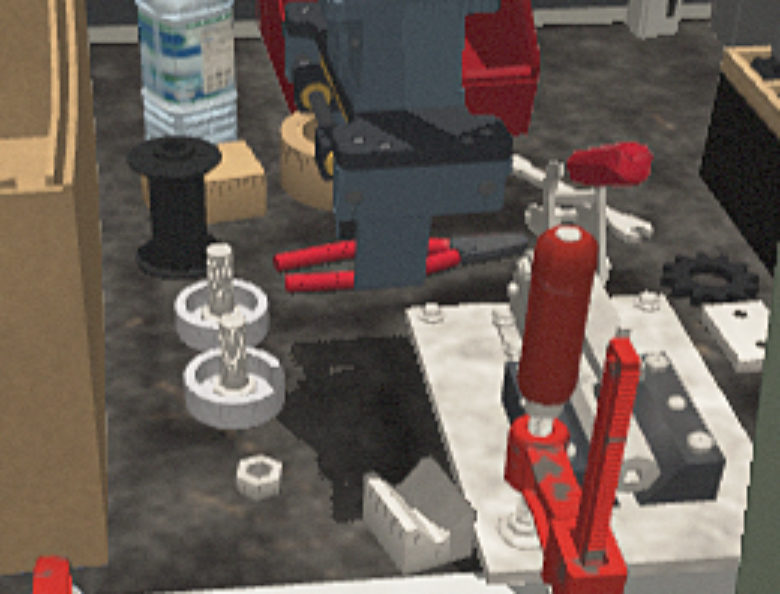

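Both bolts stand upright in their cups, at (219,280) and (233,350) in the crop with tops at 68 mm. The nut at (259,475) hasn't moved, and the gripper is clear.

```bash
python3 -c "
from workcell import env; print(env.job_done())"
```

```text
the job is handed in; nothing more can be done
None
```

Both bolts stand upright on their heads, one in each cup, the nut is where it lay, and the job was handed in at about 13 s; no verdict was returned.

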